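# Close up the sample carrier

### The job

Get the open sample carrier ready to be carried off: with closed fingertips, fold the standing metal tube retainer all the way down over the tubes while the lid is still wide open, then swing the lid shut over it and press its free edge down until the catch snaps and the lid lies flush on the rim. Only push: pick nothing up, do not press hard, do not touch the tubes in the carrier, and leave the other things on the bench where they are.

Things in the scene. Friction and masses are not known exactly. Their poses are not given: they have to be found in the camera images.
- carrier: white sample box, fixed to the bench. Origin: centre of its underside; x along the hinges, away from the robot (0.3 rad left to 1.05 rad right of straight ahead), y to the left, towards the lid's hinge, z up. Shell 140 (x) x 150 (y), rim 84 up, walls 12 thick, a grip ledge 10 proud on both x ends. Lid hinge line on the +y rim at y +75, z 84; retainer hinge line inside the -y wall at y -60, z 72. Tube tops are 65 up
- lid (a joint): lid angle, rad: 0 shut flush on the rim, 1.5 to 2.1 at the start (wide open, upright or leaning outwards). Stiff hinge: stays where left, about 3 N at the free edge moves it. Free until 0.07, where a bead under its edge meets the spring catch; about 8 N down on the edge pushes it past (at about 0.04) to 0, where the catch holds it. It runs against the retainer if that stands
- flap (a joint): angle of the metal tube retainer, rad: 0 folded level over the tubes, 1.0 to 1.7 at the start (standing up or leaning in; 1.57 is vertical). Stiff hinge: stays where left, about 1.5 N at its free edge moves it. It comes to a firm stop at 0 with its top 74 above the bench, 10 below the rim
- lid_hinge (a point): middle of the lid's hinge line, on the rim plane, turning with the lid: own x along the hinge, own -y along the lid to its free edge, own z out of the lid's outer face. The lid is a plate 144 along the hinge, 152 from hinge to edge, 14 thick, all on the +z side; its outer face has a raised field 2 high
- lid_edge (a point): middle of the free edge of the lid's lip, 164 from the hinge line and 6 above the lid's underside. The lip is 60 along the hinge and reaches 12 past the plate; under it hangs a tongue 17 long with the bead, which hooks outside the -y wall over the catch (a steel ball, 77 up, in the middle of that wall)
- flap_hinge (a point): middle of the retainer's hinge line, turning with the retainer: own x along the hinge, own +y along the retainer to its free edge, own z normal to it (up when folded; outwards to the right, away from the box, when it stands)
- flap_edge (a point): middle of the retainer's free edge, 119 from its hinge line. The retainer is an aluminium plate 108 along the hinge and 4 thick (2 each side of the hinge line) with a rolled edge 6 thick and three slots 9 wide, 70 long, across it at x = -36, 0 and 36
- tube_0: small screw-cap tube, 13 across, 49 tall, standing loose in the carrier's block, its foot 16 above the bench; origin centre of its underside
- tube_1: small screw-cap tube, 13 across, 49 tall, standing loose in the carrier's block, its foot 16 above the bench; origin centre of its underside
- tube_3: small screw-cap tube, 13 across, 49 tall, standing loose in the carrier's block, its foot 16 above the bench; origin centre of its underside
- tube_4: small screw-cap tube, 13 across, 49 tall, standing loose in the carrier's block, its foot 16 above the bench; origin centre of its underside
- bottle_1: bystander: screw-cap bottle, 56 across, 105 tall; origin centre of its underside
- bottle_3: bystander: brown screw-cap bottle, 46 across, 88 tall; origin centre of its underside
- bottle_2: bystander: clear screw-cap bottle, 56 across, 105 tall; origin centre of its underside
- timer: bystander: small square bench timer, 75x75x17, lying flat; origin centre of its underside
- swab_4: bystander: capped swab tube lying on the bench just beyond the carrier (94x41x20 overall, about 80 long and 16 thick, askew in its frame); origin centre of its underside
- marker_3: bystander: marker pen lying flat, 134 long, 14 thick; origin centre of its underside

How it is judged:
On the way, in this order (a step that is already met when the one before it is completed fails the run):
1. the retainer is folded right down over the tubes while the lid is still wide open (value of joint flap below 0.08 rad and value of joint lid above 1.2 rad), for 0.1 s.
2. the lid is swung shut over it and past the catch (value of joint lid below 0.03 rad and value of joint flap below 0.08 rad), for 0.2 s.
At the end, for the whole second after the job is handed in: the retainer lies folded down (within 0.08 rad), the lid is shut past its catch (within 0.03 rad) and at rest, and all four tubes still stand in their holes (all of step 2 and velocity of joint lid between -0.05 and 0.05 rad/s and height (world z) of each of tube_0, tube_1, tube_3, tube_4 below 0.024 m and angle between each of tube_0, tube_1, tube_3, tube_4's own z axis and vertical below 0.3 rad); the robot touches nothing.
It fails at once if a tube in the carrier is touched by the fingers (contact force between the fingers and tube_0 above 0.5 N or contact force between the fingers and tube_1 above 0.5 N or contact force between the fingers and tube_3 above 0.5 N or contact force between the fingers and tube_4 above 0.5 N).
It fails at once if a tube is lifted or tipped in its hole (not (height (world z) of tube_0 below 0.024 m) or not (angle between tube_0's own z axis and vertical below 0.3 rad) or not (height (world z) of tube_1 below 0.024 m) or not (angle between tube_1's own z axis and vertical below 0.3 rad) or not (height (world z) of tube_3 below 0.024 m) or not (angle between tube_3's own z axis and vertical below 0.3 rad) or not (height (world z) of tube_4 below 0.024 m) or not (angle between tube_4's own z axis and vertical below 0.3 rad)).
It fails at once if another thing on the bench is pushed or carried more than 30 mm away (distance of any of bottle_1, bottle_3, bottle_2, timer, swab_4, marker_3 from where it was at the start of the episode above 0.03 m).
It fails at once if the lid is driven hard against the standing retainer (contact force between lid and flap above 10 N and value of joint flap above 0.3 rad).
It fails at once if the retainer or the lid is pinched or pressed hard (over 60 N) (contact force between the fingers and flap above 60 N or contact force between the fingers and lid above 60 N).
It also fails if it takes over 48 s, if anything falls off the work surface, if the arm or the gripper's body presses on something with over 40 N, if the wrist force passes 120 N, or if a joint passes its speed limit or range.

### The arm

A 6-joint arm with a two-finger parallel gripper is mounted at the origin on a cart in front of the work surface, level with it; the furniture and walls round the work are solid. World frame = base frame: x ahead of the robot, y to its left, z up, the work surface at z = 0. Lengths are in m, angles in rad, forces in N, time in s.
With the tool pointing down it reaches from about 0.325 to 0.75 m from the base axis. Payload 7.6 kg.
Tool frame: the origin (TCP) lies at the very end of the fingers, on their centre line; the grasp point (between the pads) lies 19 mm behind it; z points along the fingers, y is the line along which they close (so a half turn about z gives the same grasp; the last joint's range is limited). The gripper opens to 85 mm and grips with 20 to 120 N. Pads are 22 mm wide; open, the fingers measure 114 mm over their backs; the gripper's body (76 mm by 85 mm) begins 54 mm behind the grasp point. The pads swing forward as they close: fully open they stand 13 mm farther back than shut.
Start: joints at [1.218, 0.052, 1.401, -0, 1.689, -0.07], TCP at [0.146, 0.504, 0.231] pointing down, gripper open.
Joint ranges: [-2.9, 2.9], [-0.91, 2.17], [0.12, 2.37], [-1.06, 4.2], [0.26, 2.73], [-2.93, 2.93]. Speed limits (rad/s): [2.57, 2.57, 3.01, 3.14, 3.14, 3.14].

### API

Orientations are given as a rotation vector (axis times angle).
In Python, from rig import telemetry, optics, hand_in gives the robot as it stands.
- The arm moves only by the tool jog_arm, never from a script. Its argument "plan" is a list of rows, each an object with "travel": the shift along the tool's x, y, z in cm, a list of three; "roll": the turn about the tool's z in degrees; "gripper": the closure, from -1 (fully open) to 1 (shut). In form: [{"travel": [dx, dy, dz], "roll": roll, "gripper": gripper}, ...]. A call has 1 to 10 rows; each row is the pose to reach, as a shift and turn from the pose commanded when the call began, along the tool's axes at that moment; what a row does not reach only later rows make up. A row lasts 1/10 s, in which the tool goes at most 50 mm and 8.59 degrees, less where a joint would pass 70% of its speed; a pose out of reach is approached as far as the arm can. A call with a gripper value outside its range is refused whole. The fingers move at their own pace and stop on an object; the grip force is fixed at half the most. Time passes only in rows, so rows that repeat a pose let the fingers close. It gives the time, the measured TCP pose, the force, the opening and the grip force at its end, in the units of the state.
- telemetry.get_obs(): the state, without advancing time (a new reading comes with each control period).
- optics.get_image(name): name is "scene" or "top" or "wrist"; returns (picture, depth): 480x640x3 uint8, blue, green, red; 480x640 float32, m along the optical axis (not along the pixel's ray), 0 where there is no reading.
- optics.camera_info(name): a dict with "vfov" (degrees; the focal length in pixels is half the picture's height over the tangent of half this angle, whatever the lens; pixels are square), "cx", "cy" (the principal point, pixels), "camera_from_world" (4x4, takes a point from world to camera coordinates); the wrist camera has in their place "hand_eye" (4x4, takes a point from camera to tool coordinates, whose origin is the TCP and whose axes are the flange's). Camera axes: x right, y up, looking along -z (the intrinsics and any distortion apply to the point x, -y, -z); pixel columns grow to the right and rows downward; lengths in m; the calibration is good to about 2 mm. The wrist camera is an equidistant fisheye: a pixel r from the principal point sees the ray r / f radians off the axis. A picture is of the moment at which its call begins: read the wrist's pose just before it. camera_info takes no time and is no camera call.
- hand_in(): hands the job in; it is judged then, once.
The state is a dict: "time_s": time; "qpos": joint angles; "qvel": joint speeds; "effort": joint torques, N m; "tcp_pos": TCP position; "tool_rot": TCP orientation; "contact_force": force on the tool from outside, world axes, zero at the start; "moment": the same for the moment, N m; "finger_gap": finger opening in m; "gripper_force": force on a finger pad.
Only numpy, scipy, OpenCV 4.12 (cv2) and the standard library are available. Lean on these libraries where they do the work, as an engineer would, in place of code of your own. Each camera call takes 0.05 s, during which the arm holds its last target. There are 200 camera calls.

## Working session

There is one attempt and no reset: what is moved stays moved. The work goes in short steps, Python scripts to look and compute and a tool call to move; the robot and the scene stay as the last step left them, time stands still between calls to the robot, and variables do not carry over. Pictures are saved under pics/ and viewed, at most 10 in all, crops included, and the job is handed in when it is done.

Besides the shell and the picture viewer there is one more tool, called after "Request:" by a JSON object that holds its "fn" and its "kwargs". jog_arm: Moves the arm, as the interface text tells. Its arguments: {"type":"object","properties":{"plan":{"type":"array","items":{"type":"object","properties":{"travel":{"type":"array","items":{"type":"number"}},"roll":{"type":"number"},"gripper":{"type":"number"}}}}},"required":["plan"]}

```bash
mkdir -p pics; ls; python3 - <<'E'
from rig import telemetry, optics
import cv2, numpy as np
for n in("scene","top"):
    im,d=optics.get_image(n); cv2.imwrite(f"pics/{n}.png",im); np.savez(f"pics/{n}.npz",im=im,d=d)
    print(n,optics.camera_info(n))
print(telemetry.get_obs())
E
```

```text
pics
scene {'vfov': 57.866350679023256, 'cx': 327.8665646992461, 'cy': 241.2604916299213, 'camera_from_world': array([[ 0.89891683, -0.43791994,  0.013216  , -0.52971213],
       [ 0.30706542,  0.65125517,  0.69395788, -0.16777061],
       [-0.31250498, -0.61975224,  0.7198943 , -1.02727278],
       [ 0.        ,  0.        ,  0.        ,  1.        ]])}
top {'vfov': 57.997581085437965, 'cx': 321.06895816961037, 'cy': 234.2445856162238, 'camera_from_world': array([[-8.52269041e-03, -9.99963674e-01, -1.20409170e-04,
        -6.30442005e-02],
       [ 9.92326979e-01, -8.47245595e-03,  1.23350657e-01,
        -5.80191443e-01],
       [-1.23347197e-01,  9.31794198e-04,  9.92363140e-01,
        -1.01384060e+00],
       [ 0.00000000e+00,  0.00000000e+00,  0.00000000e+00,
         1.00000000e+00]])}
{'time_s': 0.1, 'qpos': array([ 1.21768861e+00,  5.27707902e-02,  1.40158616e+00,  8.15445041e-06,
        1.68861199e+00, -7.02922414e-02]), 'qvel': array([-0.00016421,  0.000118  , -0.00410032, -0.00054158, -0.00016911,
       -0.00067914]), 'effort': array([ 1.39998181e-03, -3.82585859e+01, -3.60982990e+01, -1.16088022e-04,
        4.79612587e-03,  4.00889894e-05]), 'tcp_pos': array([0.14638857, 0.5039076 , 0.23057691]), 'tool_rot': array([-4.42723002e-01, -3.10994045e+00,  2.11074426e-03]), 'contact_force': array([0.47685654, 0.86794714, 0.46709592]), 'moment': array([-0.06857398,  0.04718271,  0.04310225]), 'gripper_force': 0.0, 'finger_gap': 0.08531045582967939}
```

View pics/scene.png

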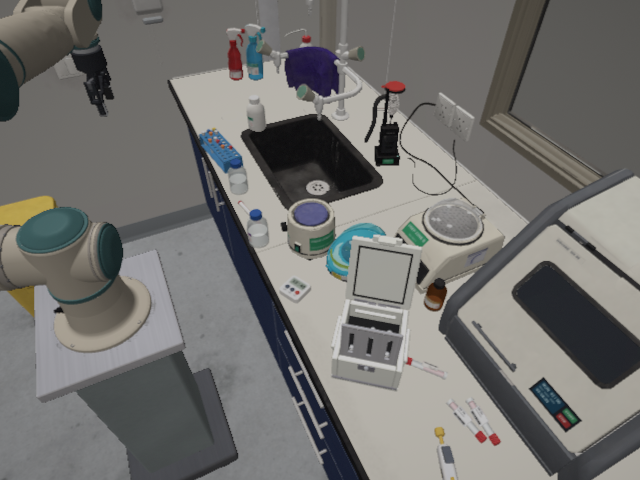

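View pics/top.png

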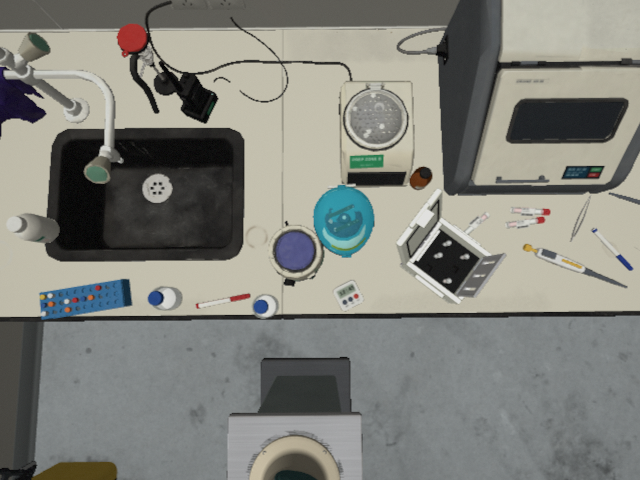

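The scene view shows the open carrier at about (372,320), with the lid standing behind it. In the top view it is at about (448,262), the lid on its upper left and the retainer on its lower right. The swab lies next to it at (478,222) and the brown bottle at (421,178).

```bash
cat > h.py <<'E'
import numpy as np, cv2
from rig import telemetry, optics
def cloud(n,d):
    c=optics.camera_info(n); f=240/np.tan(np.radians(c["vfov"]/2))
    v,u=np.mgrid[:480,:640]; P=np.stack([(u-c["cx"])/f*d,-(v-c["cy"])/f*d,-d],-1)
    M=c["camera_from_world"]; P=(P-M[:3,3])@M[:3,:3]; P[d==0]=np.nan
    return P
E
python3 - <<'E'
from h import *
for n in("top","scene"):
    z=np.load(f"pics/{n}.npz"); P=cloud(n,z["d"]); im=z["im"]
    X=P.reshape(-1,3); 
    m=(np.abs(X[:,2]-.084)<.006)&(X[:,0]>.35)&(X[:,0]<.75)&(X[:,1]>-.5)&(X[:,1]<-.15)
    # largest cluster by image connectivity
    k,l,s,c=cv2.connectedComponentsWithStats(m.reshape(480,640).astype(np.uint8),connectivity=8)
    for i in range(1,k):
        if s[i,4]>25:
            Q=P[l==i]; r=cv2.minAreaRect((Q[:,:2]*1000).astype(np.float32)); print(n,s[i],np.round(Q.mean(0),4),r)
    g=X[(np.abs(X[:,2])<.01)&(X[:,0]>.35)&(X[:,0]<.7)&(np.abs(X[:,1])<.5)];print("bench z",np.median(g[:,2]))
z=np.load("pics/top.npz");P=cloud("top",z["d"])
for v in range(185,310,8): print(v,[int(1000*a) if a==a else -1 for a in P[v,396:510:6,2]])
im=z["im"][170:320,380:530]; cv2.imwrite("pics/c1.png",cv2.resize(im,None,fx=4,fy=4,interpolation=2))
z=np.load("pics/scene.npz");im=z["im"][220:400,310:460]; cv2.imwrite("pics/c2.png",cv2.resize(im,None,fx=3.3,fy=3.3,interpolation=2))
a=cv2.imread("pics/c1.png");b=cv2.imread("pics/c2.png")[:594];b=cv2.resize(b,(int(b.shape[1]*.4),int(b.shape[0]*.4)))
o=np.zeros((600,800,3),np.uint8);o[:,:600]=a;o[:b.shape[0],600:600+b.shape[1]]=b[:,:200];cv2.imwrite("pics/c.png",o)
E
```

```text
top [449 159  57  32 151] [ 0.691  -0.4191  0.0844] ((690.2423706054688, -422.4443359375), (143.2580108642578, 57.84075927734375), 61.83409881591797)
top [356 164  58  11 318] [ 0.7255 -0.2173  0.0838] ((725.2774658203125, -219.2650146484375), (18.543785095214844, 135.44326782226562), 2.9548943042755127)
top [420 168  12  11  99] [ 0.7165 -0.3147  0.0863] ((716.962158203125, -315.0467224121094), (25.079729080200195, 22.873130798339844), 85.28975677490234)
top [357 190  14  46 219] [ 0.6149 -0.168   0.0846] ((623.35107421875, -168.31240844726562), (30.23931312561035, 105.85912322998047), 85.43505859375)
top [ 405  217   88   87 1013] [ 0.5173 -0.3511  0.0831] ((513.259765625, -362.36773681640625), (153.38352966308594, 141.03524780273438), 52.00599670410156)
bench z -0.00041453028055503263
scene [399 234  16  12  72] [ 0.7253 -0.1691  0.0843] ((726.5839233398438, -171.5873565673828), (16.684898376464844, 45.414588928222656), 8.200125694274902)
scene [420 253  24  21 167] [ 0.7283 -0.2613  0.0844] ((727.1605834960938, -259.03509521484375), (28.318927764892578, 66.71269989013672), 16.161
[... 1075 characters left out ...]
, 160, 115, 84, 70, 40, 38, 65, 43, 64, 82, 79, -3, -3, 0, -2, 1]
249 [2, 203, 168, 116, 82, 68, 39, 41, 41, 36, 39, 41, 37, 67, 79, 0, -2, -3, -5]
257 [-2, 136, 112, 82, 70, 38, 40, 59, 39, 37, 40, 40, 66, 40, 45, 98, 130, 167, 190]
265 [0, 24, 80, 83, 39, 37, 35, 40, 38, 37, 40, 41, 42, 37, 91, 128, 163, 191, -1]
273 [1, 0, 0, 50, 82, 36, 41, 41, 40, 37, 38, 44, 39, 92, 128, 164, 188, -2, -1]
281 [-2, 0, -5, 0, 64, 66, 82, 41, 38, 64, 40, 38, 87, 127, 161, 188, 1, 0, -1]
289 [1, -1, -1, -1, 0, -2, 68, 77, 81, 37, 44, 87, 85, -1, 191, 0, 0, -3, -1]
297 [0, -2, 1, 2, -3, 1, 1, -3, 36, 82, 80, 82, 2, 186, -3, -1, 2, -4, 1]
305 [-5, 1, 0, -1, -2, -2, 3, -1, 1, 2, -1, 2, 0, 0, -2, 1, 0, -2, -3]
```

View pics/c.png

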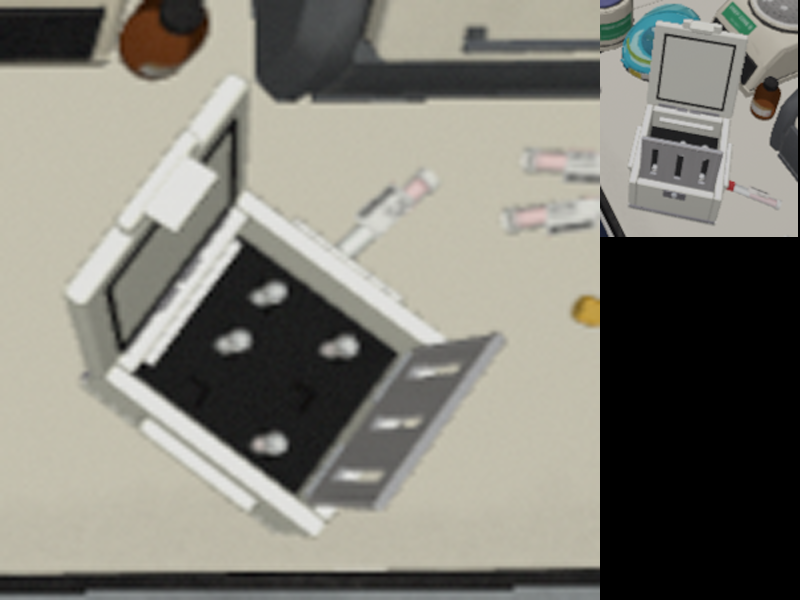

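The crop shows the retainer standing at lower right, from about (400,500) to (500,335). The lid is upright at upper left, its lip at (185,190). The rim rectangle gives a yaw of about -0.66. Next I measure both panels in the carrier frame.

```bash
cat >> h.py <<'E'
yaw=np.radians(-37.97)
R=np.array([[np.cos(yaw),-np.sin(yaw),0],[np.sin(yaw),np.cos(yaw),0],[0,0,1]])
C=np.array([.5125,-.364,0])
E
python3 - <<'E'
from h import *
for n in("top","scene"):
    z=np.load(f"pics/{n}.npz"); P=(cloud(n,z["d"])-C)@R; X=P.reshape(-1,3)
    r=X[(np.abs(X[:,2]-.084)<.005)&(np.abs(X[:,:2])<.1).all(1)]
    print(n,"rim pct x",np.percentile(r[:,0],[.5,2,98,99.5]).round(4),"y",np.percentile(r[:,1],[.5,2,98,99.5]).round(4))
    for k,(lo,hi) in {"flap":(-.14,-.02),"lid":(.03,.2)}.items():
        m=(X[:,2]>.1)&(X[:,1]>lo)&(X[:,1]<hi)&(np.abs(X[:,0])<.09); Q=X[m]
        if len(Q)<20: continue
        print(k,len(Q),"zmax",np.percentile(Q[:,2],99),"x",np.percentile(Q[:,0],[1,99]))
        for a in np.arange(.1,.27,.02):
            q=Q[np.abs(Q[:,2]-a-.01)<.01]
            if len(q)>8: print("  z",round(a+.01,2),len(q),np.percentile(q[:,1],[5,50,95]).round(4))
E
```

```text
top rim pct x [-0.0708 -0.07    0.068   0.069 ] y [-0.0749 -0.0722  0.0735  0.0743]
flap 701 zmax 0.1922808478085956 x [-0.05679029  0.0534368 ]
  z 0.11 120 [-0.0606 -0.0594 -0.0584]
  z 0.13 118 [-0.0615 -0.0597 -0.0589]
  z 0.15 122 [-0.062 -0.06  -0.059]
  z 0.17 138 [-0.0613 -0.0602 -0.0593]
  z 0.19 203 [-0.0648 -0.0612 -0.0591]
lid 1396 zmax 0.2449549876001042 x [-0.07204259  0.06799773]
  z 0.11 140 [0.0775 0.082  0.086 ]
  z 0.13 128 [0.0859 0.0892 0.0926]
  z 0.15 136 [0.0922 0.0957 0.0998]
  z 0.17 110 [0.0986 0.1021 0.1065]
  z 0.19 111 [0.1054 0.1084 0.1128]
  z 0.21 141 [0.1116 0.1155 0.1226]
  z 0.23 481 [0.1194 0.1266 0.1328]
  z 0.25 149 [0.1087 0.1153 0.1261]
scene rim pct x [-0.0707 -0.0698  0.0679  0.0687] y [-0.0781 -0.0767  0.0765  0.0776]
flap 1369 zmax 0.191557339070563 x [-0.0562915  0.0540414]
  z 0.11 237 [-0.0646 -0.0632 -0.0619]
  z 0.13 246 [-0.0648 -0.0634 -0.062 ]
  z 0.15 251 [-0.065  -0.0637 -0.0624]
  z 0.17 330 [-0.0651 -0.064  -0.0627]
  z 0.19 305 [-0.0658 -0.0642 -0.0604]
lid 4077 zmax 0.2431165390053567 x [-0.07064097  0.06975002]
  z 0.11 540 [0.0786 0.0828 0.087 ]
  z 0.13 554 [0.085  0.0892 0.0933]
  z 0.15 576 [0.0918 0.0957 0.0998]
  z 0.17 581 [0.0982 0.1022 0.1061]
  z 0.19 626 [0.1044 0.1086 0.1128]
  z 0.21 630 [0.1113 0.1146 0.119 ]
  z 0.23 474 [0.1165 0.1217 0.1301]
  z 0.25 96 [0.1071 0.1118 0.1225]
```

```bash
cat >> h.py <<'E'
from scipy.spatial.transform import Rotation as Ro
C=np.array([.5115,-.3645,0])
def car(p): return C+R@np.array(p)
def jog(*W):
    o=telemetry.get_obs(); T=Ro.from_rotvec(o["tool_rot"]).as_matrix(); p=o["tcp_pos"]
    print("t",round(o["time_s"],2),"tcp car",((p-C)@R*1000).round(1),"F car",(o["contact_force"]@R).round(1),"toolY yaw err",round(np.degrees(np.arctan2(T[1,1],T[0,1])-yaw),2),"gap",round(o["finger_gap"],4))
    for w in W: print((T.T@(np.array(w)-p)*100).round(2))
E
python3 -c "
from h import *
jog([.42,.15,.34],car([0,-.11,.33]))"
```

```text
t 0.1 tcp car [-822.1  460.   230.6] F car [-0.2  1.   0.5] toolY yaw err 111.77 gap 0.0853
[-36.15 -26.36 -10.91]
[-55.21 -83.43  -9.83]
```

Request:
{"fn": "jog_arm", "kwargs": {"plan": [{"travel":[0,0,-5],"roll":8,"gripper":1},{"travel":[-3,-2,-9],"roll":16,"gripper":1},{"travel":[-36,-26,-11],"roll":80,"gripper":1},{"travel":[-36,-26,-11],"roll":80,"gripper":1},{"travel":[-36,-26,-11],"roll":80,"gripper":1},{"travel":[-36,-26,-11],"roll":80,"gripper":1},{"travel":[-36,-26,-11],"roll":80,"gripper":1},{"travel":[-36,-26,-11],"roll":80,"gripper":1},{"travel":[-36,-26,-11],"roll":80,"gripper":1},{"travel":[-36,-26,-11],"roll":80,"gripper":1}]}}

```text
time_s: 1.1
tcp_pos: [0.4135, 0.161, 0.3406]
tool_rot: [-2.344, -2.092, -0.0]
contact_force: [0.5, 1.6, -1.0]
finger_gap: -0.0002
gripper_force: 0.0
```

```bash
python3 -c "
from h import *
jog(car([0,-.115,.33]))"
```

```text
t 1.1 tcp car [-400.6  354.   340.6] F car [-0.6  1.5 -1. ] toolY yaw err 31.47 gap -0.0002
[-60.91   9.68   1.05]
```

Request:
{"fn": "jog_arm", "kwargs": {"plan": [{"travel":[-20,3,0],"roll":8,"gripper":1},{"travel":[-60,9.7,0],"roll":31.5,"gripper":1},{"travel":[-60,9.7,0],"roll":31.5,"gripper":1},{"travel":[-60,9.7,0],"roll":31.5,"gripper":1},{"travel":[-60,9.7,0],"roll":31.5,"gripper":1},{"travel":[-60,9.7,0],"roll":31.5,"gripper":1},{"travel":[-60,9.7,0],"roll":31.5,"gripper":1},{"travel":[-60,9.7,0],"roll":31.5,"gripper":1},{"travel":[-60,9.7,0],"roll":31.5,"gripper":1},{"travel":[-60,9.7,0],"roll":31.5,"gripper":1}]}}

```text
time_s: 2.1
tcp_pos: [0.4382, -0.3385, 0.3402]
tool_rot: [-2.82, -1.384, 0.0]
contact_force: [1.2, 0.9, 0.9]
finger_gap: 0.0002
gripper_force: 0.0
```

Request:
{"fn": "jog_arm", "kwargs": {"plan": [{"travel":[-10,1,0],"roll":0,"gripper":1},{"travel":[-10,1,0],"roll":0,"gripper":1},{"travel":[-10,1,0],"roll":0,"gripper":1},{"travel":[-10,1,0],"roll":0,"gripper":1}]}}

```text
time_s: 2.5
tcp_pos: [0.3847, -0.4224, 0.3398]
tool_rot: [-2.82, -1.381, 0.0]
contact_force: [0.3, 0.4, -0.1]
finger_gap: 0.0001
gripper_force: 0.0
```

```bash
python3 -c "
from h import *
jog(car([0,-.115,.175]))"
```

```text
t 2.5 tcp car [ -64.4 -123.7  339.8] F car [-0.   0.5 -0.1] toolY yaw err 0.13 gap 0.0001
[ 0.84  6.46 16.47]
```

Request:
{"fn": "jog_arm", "kwargs": {"plan": [{"travel":[0.5,8.2,5],"roll":0,"gripper":1},{"travel":[0.5,8.2,10],"roll":0,"gripper":1},{"travel":[0.5,8.2,16.2],"roll":0,"gripper":1},{"travel":[0.5,8.2,16.2],"roll":0,"gripper":1},{"travel":[0.5,8.2,16.2],"roll":0,"gripper":1},{"travel":[0.5,8.2,16.2],"roll":0,"gripper":1}]}}

```text
time_s: 3.1
tcp_pos: [0.454, -0.4668, 0.1797]
tool_rot: [-2.819, -1.387, -0.0]
contact_force: [-0.1, -0.3, 0.8]
finger_gap: 0.0001
gripper_force: 0.0
```

```bash
python3 - <<'E'
from h import *
W=[]
for i,th in enumerate(np.linspace(1.45,0,11)):
    r=.105-.012*i/10; y=-.06+r*np.cos(th)-.002*np.sin(th)-.011; z=.072+r*np.sin(th)+.002*np.cos(th)
    W.append(car([.018,y,z]))
jog(*W)
im,d=optics.get_image("scene");cv2.imwrite("pics/s2.png",cv2.resize(im[180:400,290:490],None,fx=2.7,fy=2.7,interpolation=2))
E
```

```text
t 3.1 tcp car [  17.7 -116.   179.7] F car [ 0.1 -0.3  0.8] toolY yaw err 0.36 gap 0.0001
[5.57 0.07 0.32]
[7.04 0.08 0.7 ]
[8.42 0.09 1.28]
[9.68 0.09 2.05]
[10.81  0.1   2.98]
[11.78  0.11  4.05]
[12.57  0.11  5.24]
[13.18  0.12  6.52]
[13.59  0.12  7.85]
[13.79  0.12  9.21]
[13.8   0.12 10.57]
```

View pics/s2.png

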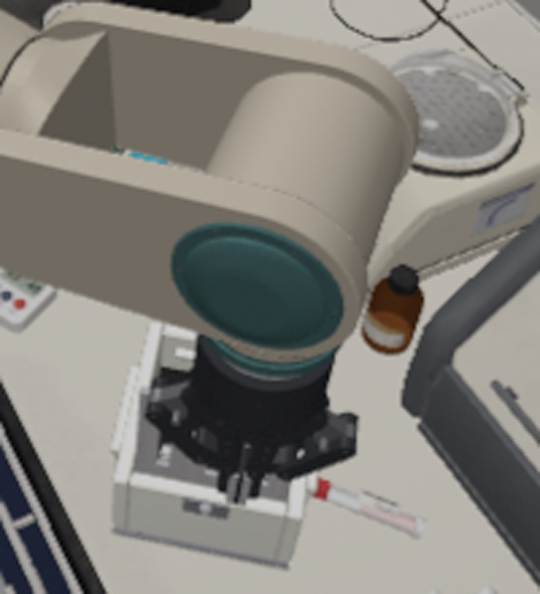

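The view shows the closed fingers down on the outer side of the standing retainer, at about (240,490). The wrist above is bulky, so I'll slide the contact inwards along the plate to keep clear of the lid.

```bash
python3 - <<'E'
from h import *
W=[]
for i,th in enumerate(np.linspace(1.42,0,10)):
    r=.105-.045*i/9; y=-.06+r*np.cos(th)-.002*np.sin(th)-.011; z=.072+r*np.sin(th)+.002*np.cos(th)
    W.append(car([.018,y,z]))
jog(*W)
im,d=optics.get_image("scene"); X=((cloud("scene",d)-C)@R).reshape(-1,3)-[.0177,-.116,.18]
for a in np.arange(.05,.4,.03):
    q=X[(np.abs(X[:,2]-a-.015)<.015)&(np.abs(X[:,0])<.12)&(np.abs(X[:,1])<.15)]
    if len(q)>5: print(round(a,2),np.percentile(q[:,1],[1,99]).round(3),np.percentile(q[:,0],[1,99]).round(3))
E
```

```text
t 3.15 tcp car [  18.4 -116.5  182. ] F car [ 0.2 -0.9  0.3] toolY yaw err 0.33 gap 0.0003
[ 5.93 -0.01  0.59]
[ 7.4  -0.01  1.41]
[ 8.65 -0.    2.42]
[ 9.65 -0.    3.58]
[10.4  -0.    4.82]
[ 1.09e+01 -1.00e-02  6.11e+00]
[ 1.114e+01 -1.000e-02  7.400e+00]
[ 1.115e+01 -1.000e-02  8.630e+00]
[10.95 -0.02  9.78]
[10.56 -0.03 10.8 ]
0.05 [-0.019  0.007] [-0.048  0.049]
0.08 [-0.021  0.01 ] [-0.06   0.061]
0.11 [-0.039  0.004] [-0.041  0.041]
0.14 [-0.039 -0.009] [-0.036  0.036]
0.17 [-0.041 -0.013] [-0.034  0.035]
0.2 [-0.041 -0.031] [-0.02   0.025]
0.23 [-0.067  0.062] [-0.118  0.02 ]
0.26 [-0.073  0.062] [-0.117  0.05 ]
0.29 [-0.071  0.073] [-0.119  0.048]
0.32 [-0.062  0.064] [-0.08   0.031]
```

Request:
{"fn": "jog_arm", "kwargs": {"plan": [{"travel":[3.5,0,0],"roll":0,"gripper":1},{"travel":[5.5,0,0.5],"roll":0,"gripper":1},{"travel":[7.2,0,1.3],"roll":0,"gripper":1},{"travel":[8.6,0,2.4],"roll":0,"gripper":1},{"travel":[9.6,0,3.5],"roll":0,"gripper":1},{"travel":[10.4,0,4.8],"roll":0,"gripper":1},{"travel":[10.9,0,6.1],"roll":0,"gripper":1},{"travel":[11.1,0,7.4],"roll":0,"gripper":1},{"travel":[11.1,0,8.6],"roll":0,"gripper":1},{"travel":[10.9,0,9.6],"roll":0,"gripper":1}]}}

```text
time_s: 4.2
tcp_pos: [0.5196, -0.3815, 0.0811]
tool_rot: [-2.819, -1.384, 0.0]
contact_force: [-0.6, 1.0, 1.3]
finger_gap: 0.0001
gripper_force: 0.5
```

```bash
python3 - <<'E'
from h import *
jog(car([.018,-.011,.074]))
E
```

```text
t 4.2 tcp car [16.9 -8.4 81.1] F car [-1.1  0.4  1.3] toolY yaw err 0.26 gap 0.0001
[-0.26  0.11  0.71]
```

Request:
{"fn": "jog_arm", "kwargs": {"plan": [{"travel":[-0.2,0,0.3],"roll":0,"gripper":1},{"travel":[-0.2,0,0.5],"roll":0,"gripper":1},{"travel":[-0.2,0,0.7],"roll":0,"gripper":1},{"travel":[-0.2,0,0.8],"roll":0,"gripper":1},{"travel":[-0.2,0,0.8],"roll":0,"gripper":1}]}}

```text
time_s: 4.7
tcp_pos: [0.5189, -0.3833, 0.0749]
tool_rot: [2.82, 1.384, 0.001]
contact_force: [-0.3, -0.1, -0.4]
finger_gap: -0.0002
gripper_force: 0.0
```

```bash
python3 - <<'E'
from h import *
jog(car([.018,-.011,.074]))
E
```

```text
t 4.7 tcp car [ 17.4 -10.3  74.9] F car [-0.2 -0.3 -0.4] toolY yaw err 0.26 gap -0.0002
[-0.07  0.06  0.09]
```

Request:
{"fn": "jog_arm", "kwargs": {"plan": [{"travel":[0,0,0.1],"roll":0,"gripper":1},{"travel":[0,0,0.2],"roll":0,"gripper":1},{"travel":[0,0,0.2],"roll":0,"gripper":1}]}}

```text
time_s: 5.0
tcp_pos: [0.519, -0.3833, 0.074]
tool_rot: [2.819, 1.384, 0.001]
contact_force: [-2.4, 1.7, 6.8]
finger_gap: -0.0002
gripper_force: 3.1
```

Request:
{"fn": "jog_arm", "kwargs": {"plan": [{"travel":[0,0,-4],"roll":0,"gripper":1},{"travel":[0,0,-9],"roll":0,"gripper":1},{"travel":[0,0,-14],"roll":0,"gripper":1},{"travel":[0,0,-19],"roll":0,"gripper":1},{"travel":[0,0,-24],"roll":0,"gripper":1},{"travel":[0,-1,-27],"roll":0,"gripper":1},{"travel":[5,-1.7,-27],"roll":0,"gripper":1},{"travel":[10,-1.7,-27],"roll":0,"gripper":1},{"travel":[15,-1.7,-27],"roll":0,"gripper":1},{"travel":[20,-1.7,-27],"roll":0,"gripper":1}]}}

```text
time_s: 6.0
tcp_pos: [0.6282, -0.2132, 0.3429]
tool_rot: [2.82, 1.384, 0.001]
contact_force: [0.4, -0.4, -0.3]
finger_gap: -0.0002
gripper_force: 0.0
```

Request:
{"fn": "jog_arm", "kwargs": {"plan": [{"travel":[0,0,0],"roll":0,"gripper":1},{"travel":[0,0,0],"roll":0,"gripper":1}]}}

```text
time_s: 6.2
tcp_pos: [0.6279, -0.2138, 0.3421]
tool_rot: [-2.818, -1.388, 0.001]
contact_force: [-0.0, 0.2, -1.1]
finger_gap: 0.0002
gripper_force: 0.0
```

```bash
python3 - <<'E'
from h import *
jog(car([0,.185,.215]))
for n in("top","scene"):
    im,d=optics.get_image(n); X=((cloud(n,d)-C)@R).reshape(-1,3)
    q=X[(np.abs(X[:,0])<.05)&(X[:,1]>-.05)&(X[:,1]<.055)&(X[:,2]<.1)]
    for a in np.arange(-.05,.06,.02):
        s=q[np.abs(q[:,1]-a)<.01]; print(n,round(a,2),len(s),np.percentile(s[:,2],[10,50,90]).round(4) if len(s) else "")
    q=X[(np.abs(X[:,0])<.06)&(X[:,1]>.07)&(X[:,1]<.14)&(X[:,2]>.12)&(X[:,2]<.2)]
    if len(q)>20: print("lid",np.polyfit(q[:,2],q[:,1],1))
    if n=="scene": cv2.imwrite("pics/s3.png",cv2.resize(im[160:400,270:490],None,fx=2.4,fy=2.4,interpolation=2))
E
```

```text
t 6.2 tcp car [ -1.  190.5 342.1] F car [-0.2  0.2 -1.1] toolY yaw err 0.4 gap 0.0002
[-0.54  0.1  12.71]
top -0.05 190 [0.0712 0.0731 0.0757]
top -0.03 383 [0.0413 0.0729 0.0755]
top -0.01 144 [0.0401 0.0731 0.0753]
top 0.01 17 [0.0694 0.0732 0.0753]
top 0.03 0 
top 0.05 0 
lid [0.33199445 0.04563534]
scene -0.05 221 [0.0719 0.0737 0.0754]
scene -0.03 381 [0.0705 0.0735 0.0752]
scene -0.01 357 [0.0403 0.0731 0.0753]
scene 0.01 429 [0.0391 0.0726 0.075 ]
scene 0.03 375 [0.0401 0.0729 0.0751]
scene 0.05 340 [0.0397 0.073  0.0753]
lid [0.32198817 0.04823535]
```

View pics/s3.png

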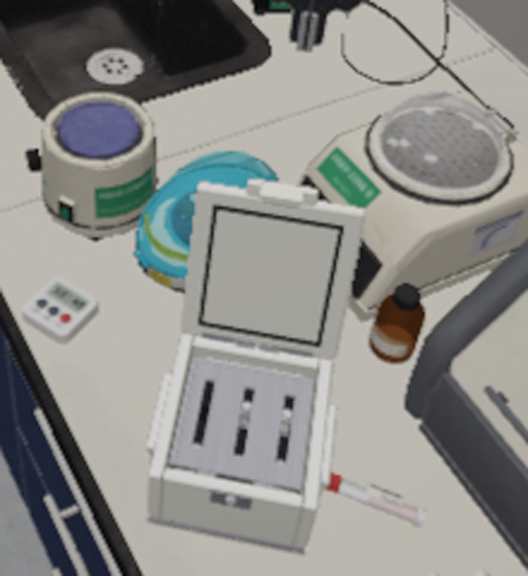

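The view shows the retainer flat in the carrier at about (240,420), with the lid still wide open at 1.89 rad. Depth puts the plate top at 73–75 mm, as it should be. Next I lower the fingers behind the lid.

Request:
{"fn": "jog_arm", "kwargs": {"plan": [{"travel":[0,0.1,5],"roll":0,"gripper":1},{"travel":[-0.3,0.1,9],"roll":0,"gripper":1},{"travel":[-0.5,0.1,12.5],"roll":0,"gripper":1},{"travel":[-0.5,0.1,12.5],"roll":0,"gripper":1},{"travel":[-0.5,0.1,12.5],"roll":0,"gripper":1}]}}

```text
time_s: 6.8
tcp_pos: [0.6246, -0.2206, 0.2189]
tool_rot: [2.821, 1.382, 0.001]
contact_force: [-0.5, -0.6, 0.8]
finger_gap: -0.0002
gripper_force: 0.0
```

```bash
python3 - <<'E'
from h import *
W=[]
for ph in np.linspace(1.5,.1,15):
    r=.134; W.append(car([0,.075-r*np.cos(ph)+.016*np.sin(ph)+.011,.084+r*np.sin(ph)+.016*np.cos(ph)]))
jog(*W)
E
```

```text
t 6.8 tcp car [  0.7 183.  218.9] F car [-0.  -0.8  0.8] toolY yaw err 0.17 gap -0.0002
[-9.06 -0.09  0.01]
[-10.41  -0.1    0.02]
[-11.75  -0.1    0.15]
[-13.07  -0.1    0.42]
[-14.36  -0.11   0.82]
[-15.6   -0.11   1.35]
[-16.78  -0.12   2.  ]
[-17.89  -0.12   2.76]
[-18.92  -0.12   3.63]
[-19.86  -0.13   4.6 ]
[-20.7   -0.13   5.66]
[-21.43  -0.13   6.8 ]
[-22.03  -0.13   8.  ]
[-22.52  -0.14   9.26]
[-22.88  -0.14  10.56]
```

Request:
{"fn": "jog_arm", "kwargs": {"plan": [{"travel":[-2,0,0],"roll":0,"gripper":1},{"travel":[-3.5,0,0],"roll":0,"gripper":1},{"travel":[-5,0,0],"roll":0,"gripper":1},{"travel":[-6.5,0,0],"roll":0,"gripper":1},{"travel":[-8,0,0],"roll":0,"gripper":1},{"travel":[-9.5,0,0],"roll":0,"gripper":1},{"travel":[-11,0,0.1],"roll":0,"gripper":1},{"travel":[-12.4,0,0.3],"roll":0,"gripper":1},{"travel":[-13.7,0,0.6],"roll":0,"gripper":1},{"travel":[-14.9,0,1.0],"roll":0,"gripper":1}]}}

```text
time_s: 7.8
tcp_pos: [0.533, -0.3382, 0.2069]
tool_rot: [-2.819, -1.384, 0.001]
contact_force: [1.1, 2.1, 0.9]
finger_gap: 0.0002
gripper_force: 1.0
```

```bash
python3 - <<'E'
from h import *
W=[]
for ph in np.linspace(.9,.1,9):
    r=.134; W.append(car([0,.075-r*np.cos(ph)+.016*np.sin(ph)+.011,.084+r*np.sin(ph)+.016*np.cos(ph)]))
jog(*W)
im,d=optics.get_image("scene");cv2.imwrite("pics/s4.png",cv2.resize(im[160:400,270:490],None,fx=2.4,fy=2.4,interpolation=2))
E
```

```text
t 7.8 tcp car [  0.8  33.9 206.9] F car [-0.4  2.4  0.9] toolY yaw err 0.25 gap 0.0002
[-1.87 -0.08  0.8 ]
[-2.98 -0.09  1.56]
[-4.01 -0.09  2.44]
[-4.95 -0.09  3.41]
[-5.79 -0.1   4.46]
[-6.51 -0.1   5.6 ]
[-7.12 -0.1   6.8 ]
[-7.61 -0.1   8.06]
[-7.97 -0.1   9.36]
```

View pics/s4.png

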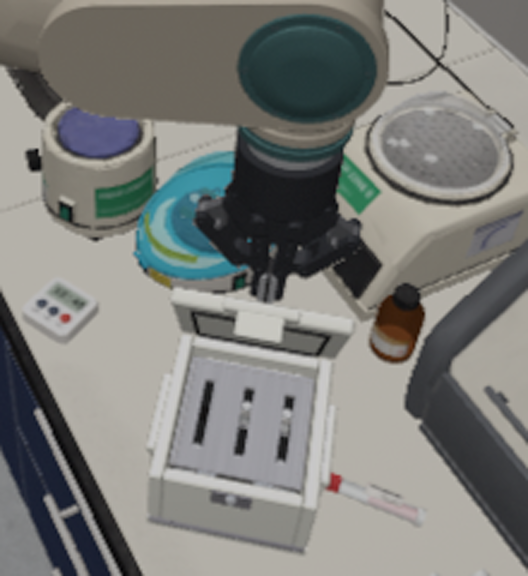

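The lid is swinging in, its lip at about (260,325) with the fingers behind it at (268,290), and the retainer still lies flat. I continue along the arc.

Request:
{"fn": "jog_arm", "kwargs": {"plan": [{"travel":[-1.6,0,0.7],"roll":0,"gripper":1},{"travel":[-2.9,0,1.5],"roll":0,"gripper":1},{"travel":[-4.0,0,2.4],"roll":0,"gripper":1},{"travel":[-5.0,0,3.4],"roll":0,"gripper":1},{"travel":[-5.9,0,4.5],"roll":0,"gripper":1},{"travel":[-6.8,0,5.6],"roll":0,"gripper":1},{"travel":[-7.7,0,6.8],"roll":0,"gripper":1},{"travel":[-8.5,0,8.0],"roll":0,"gripper":1},{"travel":[-9.2,0,9.1],"roll":0,"gripper":1},{"travel":[-9.4,0,9.3],"roll":0,"gripper":1}]}}

```text
time_s: 8.85
tcp_pos: [0.4753, -0.4119, 0.1124]
tool_rot: [-2.818, -1.382, 0.002]
contact_force: [-0.6, 1.2, 0.7]
finger_gap: 0.0001
gripper_force: 0.3
```

```bash
python3 - <<'E'
from h import *
jog(car([0,-.072,.11]),car([0,-.072,.098]))
E
```

```text
t 8.85 tcp car [  0.6 -59.7 112.4] F car [-1.2  0.5  0.7] toolY yaw err 0.23 gap 0.0001
[-1.23 -0.07  0.24]
[-1.23 -0.06  1.44]
```

Request:
{"fn": "jog_arm", "kwargs": {"plan": [{"travel":[-1.2,0,0],"roll":0,"gripper":1},{"travel":[-1.2,0,0.3],"roll":0,"gripper":1},{"travel":[-1.2,0,0.6],"roll":0,"gripper":1},{"travel":[-1.2,0,0.9],"roll":0,"gripper":1},{"travel":[-1.2,0,1.2],"roll":0,"gripper":1},{"travel":[-1.2,0,1.4],"roll":0,"gripper":1},{"travel":[-1.2,0,1.4],"roll":0,"gripper":1}]}}

```text
time_s: 9.55
tcp_pos: [0.4693, -0.4214, 0.1011]
tool_rot: [2.819, 1.384, 0.0]
contact_force: [-0.4, -1.4, 1.4]
finger_gap: -0.0
gripper_force: 0.9
```

```bash
python3 - <<'E'
from h import *
jog(car([0,-.072,.098]))
E
```

```text
t 9.55 tcp car [  1.8 -70.8 101.1] F car [ 0.6 -1.3  1.4] toolY yaw err 0.27 gap -0.0
[-0.11 -0.18  0.31]
```

Request:
{"fn": "jog_arm", "kwargs": {"plan": [{"travel":[0,0,0.1],"roll":0,"gripper":1},{"travel":[0,0,0.2],"roll":0,"gripper":1},{"travel":[0,0,0.3],"roll":0,"gripper":1},{"travel":[0,0,0.3],"roll":0,"gripper":1}]}}

```text
time_s: 9.95
tcp_pos: [0.4694, -0.4211, 0.0979]
tool_rot: [2.82, 1.385, 0.001]
contact_force: [-0.1, 0.2, 3.7]
finger_gap: -0.0001
gripper_force: 1.9
```

Request:
{"fn": "jog_arm", "kwargs": {"plan": [{"travel":[0,0,0.1],"roll":0,"gripper":1},{"travel":[0,0,0.2],"roll":0,"gripper":1},{"travel":[0,0,0.3],"roll":0,"gripper":1},{"travel":[0,0,0.3],"roll":0,"gripper":1}]}}

```text
time_s: 10.35
tcp_pos: [0.4695, -0.4212, 0.0976]
tool_rot: [2.819, 1.384, 0.001]
contact_force: [-5.9, 5.4, 16.8]
finger_gap: -0.0004
gripper_force: 8.3
```

Request:
{"fn": "jog_arm", "kwargs": {"plan": [{"travel":[0,0,-2],"roll":0,"gripper":1},{"travel":[0,0,-6],"roll":0,"gripper":1},{"travel":[0,0,-11],"roll":0,"gripper":1},{"travel":[0,0,-16],"roll":0,"gripper":1},{"travel":[0,0,-21],"roll":0,"gripper":1},{"travel":[-5,-5,-24],"roll":0,"gripper":1},{"travel":[-10,-8,-24],"roll":0,"gripper":1},{"travel":[-14,-9,-24],"roll":0,"gripper":1},{"travel":[-14,-9,-24],"roll":0,"gripper":1},{"travel":[-14,-9,-24],"roll":0,"gripper":1}]}}

```text
time_s: 11.35
tcp_pos: [0.3099, -0.4781, 0.3343]
tool_rot: [-2.822, -1.379, 0.0]
contact_force: [0.9, -0.2, -0.2]
finger_gap: -0.0001
gripper_force: 0.0
```

```bash
python3 - <<'E'
from h import *
jog()
for n in("top","scene"):
    im,d=optics.get_image(n); X=((cloud(n,d)-C)@R).reshape(-1,3)
    q=X[(np.abs(X[:,0])<.06)&(np.abs(X[:,1])<.07)&(X[:,2]>.08)&(X[:,2]<.13)]
    print(n,len(q)); 
    if len(q)>50: print(np.polyfit(q[:,1],q[:,2],1),[np.median(q[np.abs(q[:,1]-a)<.01,2]).round(4) for a in(-.06,-.03,0,.03,.06)])
cv2.imwrite("pics/s5.png",cv2.resize(im[160:400,270:490],None,fx=2.4,fy=2.4,interpolation=2))
E
```

```text
t 11.35 tcp car [ -89.  -213.6  334.3] F car [ 0.9  0.4 -0.2] toolY yaw err 0.04 gap -0.0001
top 3253
[0.00025883 0.0987373 ] [np.float64(0.0982), np.float64(0.0992), np.float64(0.0988), np.float64(0.099), np.float64(0.0982)]
scene 3297
[0.0015745  0.09884616] [np.float64(0.0981), np.float64(0.0992), np.float64(0.0991), np.float64(0.0991), np.float64(0.0981)]
```

View pics/s5.png

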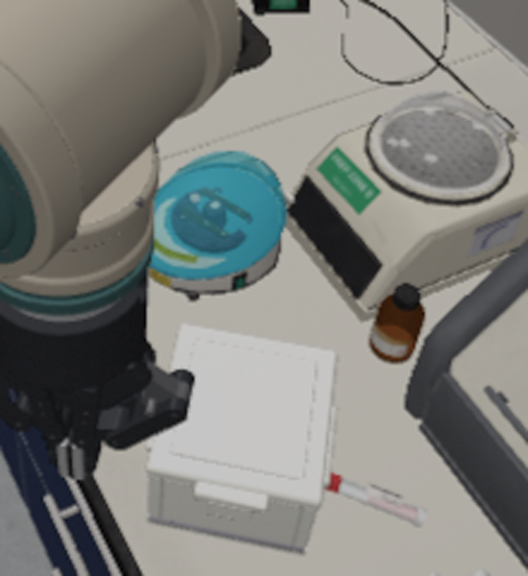

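The lid lies flat and level within 0.002 rad, its lip over the catch at about (230,495). The arm is clear and the swab and bottle have not moved.

```bash
python3 -c "
from rig import hand_in
print(hand_in())"
```

```text
the job is handed in; nothing more can be done
None
```

The retainer is folded flat and the lid is shut flush past its catch (level to 0.002 rad by depth). The arm is clear, and the job was handed in at about 11.5 s; the judge returned no verdict.

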